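Proof-pull the glue-up clamps and reject the weak one

ROBOT

A 7-joint arm with a two-finger parallel gripper is mounted at the origin on the work surface. World frame = base frame: x ahead of the robot, y to its left, z up, the work surface at z = 0. Lengths are in m, angles in degrees, forces in N, time in s.
With the tool pointing down it reaches from about 0.425 to 0.875 m from the base axis. Payload 8.4 kg.
Tool frame: the origin (TCP) lies between the finger pads; the fingertips stand 25 mm ahead of it and the grasp point (between the pads) lies 6 mm ahead of it (r.tip_reach is the distance from the TCP to the fingertips, in m); z points along the fingers, y is the direction in which the jaws open and shut (so a half turn about z gives the same grasp; the last joint's range is limited). The gripper opens to 85 mm and grips with 20 to 120 N. Pads are 22 mm wide; open, the fingers measure 114 mm over their backs; the gripper's body (76 mm by 85 mm) begins 54 mm behind the grasp point. The pads swing forward as they close: fully open they stand 13 mm farther back than shut.
Start: joints at [60.378, 19.091, 2.286, 83.961, -0.768, 76.965, -3.352], TCP at [0.264, -0.594, 0.218] pointing down, gripper open.
Joint ranges: [-147.57, 147.57], [-21.85, 119.76], [-74.77, 79.35], [14.55, 137.4], [-85.83, 265.84], [4.83, 119.75], [-152.11, 152.11]. Speed limits (degrees/s): [127.2, 127.2, 159.86, 159.86, 180, 180, 180].

INTERFACE

Orientations are given as a 3x3 rotation matrix whose columns are the frame's x, y, z axes.
In Python, from cell import r gives the robot as it stands.
- The arm moves only by the tool play_rows, never from a script. Its argument "increments" is one flat list of numbers, 7 for each row, row after row: the shift along the tool's x, y, z in m, then the turn, a rotation vector about the tool's x, y, z in rad, then the finger opening in m, from 0 to 0.0854. In form: [tx, ty, tz, wx, wy, wz, hand, tx, ty, tz, wx, wy, wz, hand, ...]. A call has 1 to 5 rows; each row shifts and turns the pose as measured when the row begins, along the tool's axes as they then stand; what a row does not reach is not made up. A row lasts 1/12 s, in which the tool goes at most 41.7 mm and 7.16 degrees, less where a joint would pass 70% of its speed; a pose out of reach is approached as far as the arm can. A call is refused whole if a number of a shift passes 0.0417 or a number of a turn 0.125, either way. A call with a gripper value outside its range is refused whole. The fingers move at their own pace and stop on an object; "force" is the grip in N (left out, the last holds). Time passes only in rows, so rows that do not move let the fingers close. It gives the time, the measured TCP pose, the force and the opening at its end, in the units of the state.
- r.state(): the state, without advancing time (a new reading comes with each control period).
- r.camera(name): name is "scene" or "top" or "wrist"; returns a dict with "img" (420x560x3 uint8, red, green, blue), "fx", "fy", "cx", "cy" (pixels), "rvec" (rotation vector, rad) and "tvec" (3), from world to camera coordinates, as OpenCV has them; the wrist camera has in their place "mount" (4x4, takes a point from camera to tool coordinates, whose origin is the TCP and whose axes are the flange's). Camera axes: x right, y down, z forward; pixel columns grow to the right and rows downward; lengths in m; the calibration is good to about 2 mm. A picture is of the moment at which its call begins: read the wrist's pose just before it. There is no depth.
- r.sign_off(): hands the job in, once; it reports no verdict.
The state is a dict: "clock": time; "joint_pos": joint angles; "joint_vel": joint speeds; "joint_efforts": joint torques, N m; "position": TCP position; "tool_rot": TCP orientation; "force": force on the tool from outside, world axes, zero at the start; "wrist_torque": the same for the moment, N m; "gripper_width": opening from 0.0 (shut) to 1.0 (fully open).
Only numpy, scipy, OpenCV 4.12 (cv2) and the standard library are available. Lean on these libraries where they do the work, as an engineer would, in place of code of your own. Each camera call takes 0.05 s, during which the arm holds its last target. There are 200 camera calls.

TASK

One of the three spring clamps on the test rack has a tired spring. Draw on the test cards by their yellow tabs, straight out of the jaws with a slow, steady pull of about 8 N and never over 15 N, to find it: a sound clamp holds its card at that pull and must stay in its nest with the card where it is, while the weak one lets the card slide. Draw the weak clamp's card right out and leave it in the black tray, then take that clamp off the rack and leave it in the red bin, without disturbing the other things on the bench.

Things in the scene. Friction and masses are not known exactly. Their poses are not given: they have to be found in the camera images.
- rack: fixed aluminium plate 116 mm (x) by 350 mm (y) by 10 mm thick with three nests 110 mm apart along y. Origin: on the bench under the middle nest's pivot point; x points away from the robot; plate from x -60 to +56 mm. In each nest two 16 mm tall lugs in front of the clamp's pivot housing (1.5 mm gap) take a pull to -x, a 14 mm tall post stands behind it; the clamp lies loose and lifts straight up
- clamp_a: one of three identical-looking black and orange spring clamps lying on its side in a rack nest, 120 mm long, 68 mm over the handles, 130 to 180 g; one of them has a weak spring. Origin: on the pivot axis at the clamp's underside; mouth opens to -x, handles to +x, z up. Pivot housing: solid block round the origin, 24 mm (x) by 40 mm (y) by 36 mm tall, flat cheeks at y +-20 mm
- clamp_b: spring clamp like clamp_a (the three look alike, all statements hold for each). Lift it by the cheeks of the pivot housing, gripped above the 16 mm tall lugs of the nest; squeezing the handles would open the jaws. The arms are 22 mm tall and stay within y +-15 mm from x -54 to +12 mm
- clamp_c: spring clamp like clamp_a (the three look alike, all statements hold for each). Orange jaw pads at x -36 to -54 mm, centred 12 mm above the underside, bite the card. With a sound clamp the card starts to slide only well above 16 N of pull, with the weak one already at about 2 to 4 N
- card_a: steel test card with a yellow grip tab, 45 g, at the start in the jaws of clamp_a. Origin: centre of the tab's underside. Tab 26 mm (x) by 12 mm (y) by 34 mm tall; the blade, 3 mm thick and 26 mm tall, reaches from the tab to x +51 mm, its last 15 to 20 mm between the jaw pads. Drawn out along its own -x, 20 mm of travel frees it
- card_b: test card like card_a (the three are alike), at the start in the jaws of clamp_b. At the start each card's origin lies 85 mm in front (-x) of its clamp's origin, level with the clamp's underside, axes parallel to the clamp's
- card_c: test card like card_a (the three are alike), at the start in the jaws of clamp_c. At the start each tab hangs free in front of the rack's front edge, its underside 10 mm above the bench; the blade's lower edge rests on the plate, so a card pressed down while it is held drags on the plate, which adds to the pull felt
- reject_bin: fixed open red bin for rejected clamps, 200 mm (x) by 150 mm (y) by 50 mm tall, walls and floor 4 to 5 mm. Origin: centre of its underside, on the bench
- card_tray: fixed open black tray for used test cards, 170 mm (x) by 140 mm (y) by 24 mm tall, walls and floor 4 to 5 mm. Origin: centre of its underside, on the bench
- primer_bottle: bystander: white bottle with red cap standing behind the rack, 56 mm diameter, 130 mm tall. Origin: centre of its underside
- tape_roll: bystander: yellow roll of tape lying flat behind the rack, 90 mm diameter, 24 mm tall. Origin: centre of its underside
- screwdriver: bystander: screwdriver with green handle lying behind the rack, about 200 mm long. Origin: near its middle
Things that resemble listed ones, but are neither listed nor needed, are in the scene too. Leave any orange look-alike of the card_a alone.

How it is judged (in metres and radians):
On the way, in this order (a step that is already met when the one before it is completed fails the run):
1. the weak clamp's card has been drawn out of its jaws while the clamp still lies in its nest (((x of card_a in the frame of clamp_a below -0.107 m and distance of clamp_a from where it was at the start of the episode below 0.012 m) or (x of card_b in the frame of clamp_b below -0.107 m and distance of clamp_b from where it was at the start of the episode below 0.012 m) or (x of card_c in the frame of clamp_c below -0.107 m and distance of clamp_c from where it was at the start of the episode below 0.012 m))), for 0.1 s.
2. that clamp has been taken off the rack (distance of any of clamp_a, clamp_b, clamp_c from where it was at the start of the episode above 0.06 m), for 0.1 s.
At the end, for the whole second after the job is handed in: the weak clamp lies at rest in the red bin and its card lies at rest in the black tray (both origins inside the walls); the two sound clamps and the cards in their jaws are each within 10 mm of where they started (((x of clamp_a in the frame of reject_bin between -0.085 and 0.085 m and y of clamp_a in the frame of reject_bin between -0.06 and 0.06 m and z of clamp_a in the frame of reject_bin between -0.005 and 0.055 m and x of card_a in the frame of card_tray between -0.08 and 0.08 m and y of card_a in the frame of card_tray between -0.065 and 0.065 m and z of card_a in the frame of card_tray between -0.005 and 0.045 m and linear speed of each of clamp_a, card_a below 0.03 m/s and distance of each of clamp_b, card_b, clamp_c, card_c from where it was at the start of the episode below 0.01 m) or (x of clamp_b in the frame of reject_bin between -0.085 and 0.085 m and y of clamp_b in the frame of reject_bin between -0.06 and 0.06 m and z of clamp_b in the frame of reject_bin between -0.005 and 0.055 m and x of card_b in the frame of card_tray between -0.08 and 0.08 m and y of card_b in the frame of card_tray between -0.065 and 0.065 m and z of card_b in the frame of card_tray between -0.005 and 0.045 m and linear speed of each of clamp_b, card_b below 0.03 m/s and distance of each of clamp_a, card_a, clamp_c, card_c from where it was at the start of the episode below 0.01 m) or (x of clamp_c in the frame of reject_bin between -0.085 and 0.085 m and y of clamp_c in the frame of reject_bin between -0.06 and 0.06 m and z of clamp_c in the frame of reject_bin between -0.005 and 0.055 m and x of card_c in the frame of card_tray between -0.08 and 0.08 m and y of card_c in the frame of card_tray between -0.065 and 0.065 m and z of card_c in the frame of card_tray between -0.005 and 0.045 m and linear speed of each of clamp_c, card_c below 0.03 m/s and distance of each of clamp_a, card_a, clamp_b, card_b from where it was at the start of the episode below 0.01 m))); the robot touches nothing.
It fails at once if a clamp with the card in its jaws is pulled against the rack with more than 16 N ((contact force between clamp_a and rack above 16 N and distance between card_a and clamp_a below 0.107 m) or (contact force between clamp_b and rack above 16 N and distance between card_b and clamp_b below 0.107 m) or (contact force between clamp_c and rack above 16 N and distance between card_c and clamp_c below 0.107 m)).
It fails at once if a card is twisted in its jaws by more than 0.3 rad ((distance between card_a and clamp_a below 0.1 m and angle between the x axis of card_a and the x axis of clamp_a, either way round above 0.3 rad) or (distance between card_b and clamp_b below 0.1 m and angle between the x axis of card_b and the x axis of clamp_b, either way round above 0.3 rad) or (distance between card_c and clamp_c below 0.1 m and angle between the x axis of card_c and the x axis of clamp_c, either way round above 0.3 rad)).
It fails at once if a bystander is pushed by more than 30 mm or the bottle is tipped (distance of any of primer_bottle, tape_roll, screwdriver from where it was at the start of the episode above 0.03 m or angle between primer_bottle's own z axis and vertical above 0.4 rad).
It also fails if it takes over 67 s, if anything falls off the work surface, if the arm or the gripper's body presses on something with over 40 N, if the wrist force passes 120 N, or if a joint passes its speed limit or range.

## Working session

There is one attempt and no reset: what is moved stays moved. The work goes in short steps, Python scripts to look and compute and a tool call to move; the robot and the scene stay as the last step left them, time stands still between calls to the robot, and variables do not carry over. Pictures are saved under pics/ and viewed, about 8 in all and at most 12, crops included, and the job is handed in when it is done.

Besides the shell and the picture viewer there is one more tool, called in YAML: its name, and indented under it one key for each argument. play_rows: Moves the arm, as the interface text tells. Its arguments: {"type":"object","properties":{"increments":{"type":"array","items":{"type":"number"}},"force":{"type":"number"}},"required":["increments"]}

```bash
mkdir -p pics; ls; cat > h.py <<'E'
import numpy as np, cv2
from cell import r
def shot(n,f):
    c=r.camera(n); cv2.imwrite(f'pics/{f}.png',c['img'][:,:,::-1]); np.savez(f'pics/{f}.npz',**c); return c
def ray(c,u,v,z):
    R=cv2.Rodrigues(np.array(c['rvec'],float))[0]; t=np.array(c['tvec'],float).ravel()
    d=R.T@np.array([(u-c['cx'])/c['fx'],(v-c['cy'])/c['fy'],1]); o=-R.T@t
    return o+d*(z-o[2])/d[2]
E
python3 - <<'E'
from h import *
a=shot('top','top1'); b=shot('scene','sc1')
s=r.state(); print(s['clock'],s['position'],s['tool_rot'],s['force'],s['gripper_width'],r.tip_reach)
E
```

```text
pics
0.1 [ 0.263556   -0.59369662  0.21720861] [[ 9.13994728e-01  4.05725562e-01 -6.36574706e-04]
 [ 4.05726058e-01 -9.13993798e-01  1.30509172e-03]
 [-5.23162605e-05 -1.45112190e-03 -9.99998946e-01]] [ 0.68867816 -0.09418018  0.12372968] 1.0020794111649742 0.025
```

View pics/top1.png

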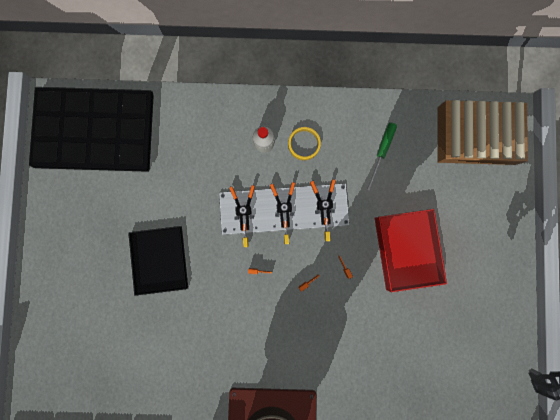

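View pics/sc1.png

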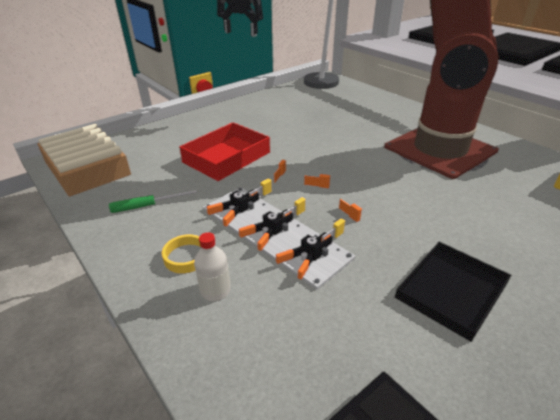

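The top view shows yellow tabs at about (245,242), (286,240) and (328,237). The black tray is at (160,260), the red bin at (411,250), and orange decoy cards lie in front of the rack.

```bash
python3 - <<'E'
from h import *
c=dict(np.load('pics/top1.npz')); im=c['img'].astype(int); R,G,B=im[...,0],im[...,1],im[...,2]
y=((R>150)&(G>120)&(B<90)).astype(np.uint8); y[:225]=0
n,l,s,ct=cv2.connectedComponentsWithStats(y)
for i in range(1,n):
    if s[i,4]>8: print('tab',ct[i],s[i],ray(c,*ct[i],.044).round(4))
for nm,m,zs,roi in [('red',(R>90)&(G<60)&(B<60),.05,(370,200,455,295)),('tray',(R<45)&(G<45)&(B<45),.024,(120,215,200,305))]:
    k=np.zeros(m.shape,np.uint8);x0,y0,x1,y1=roi;k[y0:y1,x0:x1]=m[y0:y1,x0:x1]
    ps=cv2.findContours(k,0,2)[0];q=max(ps,key=cv2.contourArea)
    b=cv2.boxPoints(cv2.minAreaRect(q)); print(nm,b.round(1).tolist(),[ray(c,*p,zs).round(3).tolist() for p in b], ray(c,*b.mean(0),zs))
# housings and plate corners
for u,v in [(243,210),(285,207),(325,204)]: print('hous',ray(c,u,v,.046).round(4))
for u,v in [(221,192),(346,184),(349,226),(223,235)]: print('plate',ray(c,u,v,.01).round(4))
for u,v in [(263,272),(309,283),(345,266)]: print('decoy',ray(c,u,v,.01).round(3))
cv2.imwrite('pics/top1c.png',cv2.resize(im[170:255,210:360].astype(np.uint8)[:,:,::-1],None,fx=5,fy=5,interpolation=cv2.INTER_CUBIC))
E
```

```text
tab [327.5 236. ] [326 232   4   9  36] [ 0.5259 -0.1358  0.044 ]
tab [286.21621622 238.94594595] [284 235   5   9  37] [ 0.515  -0.0265  0.044 ]
tab [244.63157895 242.18421053] [243 238   5   9  38] [0.5033 0.0832 0.044 ]
red [[374.79998779296875, 216.89999389648438], [435.0, 208.0], [446.20001220703125, 283.3999938964844], [386.0, 292.29998779296875]] [[0.58, -0.26, 0.05], [0.608, -0.419, 0.05], [0.411, -0.448, 0.05], [0.384, -0.291, 0.05]] [ 0.49511011 -0.35453584  0.05      ]
tray [[127.30000305175781, 231.60000610351562], [181.1999969482422, 225.8000030517578], [188.10000610351562, 288.8999938964844], [134.10000610351562, 294.70001220703125]] [[0.522, 0.401, 0.024], [0.542, 0.257, 0.024], [0.375, 0.231, 0.024], [0.355, 0.374, 0.024]] [0.44808366 0.31574001 0.024     ]
hous [0.5883 0.0904 0.046 ]
hous [ 0.5995 -0.0209  0.046 ]
hous [ 0.6107 -0.1272  0.046 ]
plate [0.6382 0.1553 0.01  ]
plate [ 0.6705 -0.1881  0.01  ]
plate [ 0.5551 -0.1982  0.01  ]
plate [0.5206 0.1452 0.01  ]
decoy [0.424 0.033 0.01 ]
decoy [ 0.398 -0.092  0.01 ]
decoy [ 0.446 -0.189  0.01 ]
```

View pics/top1c.png

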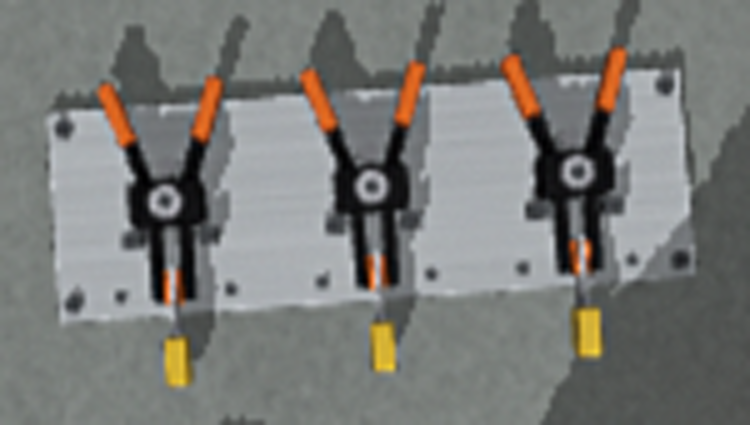

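```bash
cat >> h.py <<'E'
from scipy.spatial.transform import Rotation as Ro
def goto(p,yaw,show=True):
    "remaining shift (tool axes) and turn to reach TCP p, tool down, tool x at world yaw (deg)"
    s=r.state(); T=np.array(s['tool_rot']); a=np.radians(yaw)
    W=np.array([[np.cos(a),np.sin(a),0],[np.sin(a),-np.cos(a),0],[0,0,-1.]])
    d=T.T@(np.array(p)-s['position']); w=Ro.from_matrix(T.T@W).as_rotvec()
    print('t',round(s['clock'],2),'pos',np.round(s['position'],4),'shift',d.round(4),'n',np.linalg.norm(d).round(3),'turn',w.round(3),'F',np.round(s['force'],2),'w',round(s['gripper_width'],3))
E
python3 -c "
from h import *
print('wrist mount',r.camera('wrist')['mount'])"
```

```text
wrist mount [[ 1.22189884e-03 -9.51270694e-01 -3.08354622e-01  7.89036738e-02]
 [ 9.99999186e-01  1.04933944e-03  7.25437433e-04  4.45547110e-04]
 [-3.66518704e-04 -3.08355258e-01  9.51271202e-01 -1.56144529e-01]
 [ 0.00000000e+00  0.00000000e+00  0.00000000e+00  1.00000000e+00]]
```

play_rows:
  increments: [0,0,0,0,0,0.105,0.06,0,0,0,0,0,0.105,0.06,0,0,0,0,0,0.104,0.06,0.0237,-0.033,0,0,0,0,0.06,0.0237,-0.033,0,0,0,0,0.06]
  force: 20

```text
clock: 0.57
position: [0.2979, -0.528, 0.2141]
tool_rot: [[0.997, 0.075, -0.006], [0.075, -0.997, 0.002], [-0.006, -0.002, -1.0]]
force: [2.5, 0.3, 0.2]
gripper_width: 0.704
```

play_rows:
  increments: [0.0237,-0.033,0,0,0,0,0.06,0.0237,-0.033,0,0,0,0,0.06,0.0237,-0.033,0,0,0,0,0.06,0.0237,-0.033,0,0,0,0,0.06,0.0237,-0.033,0,0,0,0,0.06]

```text
clock: 0.98
position: [0.4039, -0.3489, 0.2121]
tool_rot: [[0.998, 0.069, -0.009], [0.069, -0.998, 0.002], [-0.009, -0.003, -1.0]]
force: [0.7, -0.0, -0.4]
gripper_width: 0.701
```

play_rows:
  increments: [0.0237,-0.033,0,0,0,0,0.06,0.0237,-0.033,0,0,0,0,0.06,0.0237,-0.033,0,0,0,0,0.06,0.0237,-0.033,0,0,0,0,0.06,0.0237,-0.033,0,0,0,0,0.06]

```text
clock: 1.4
position: [0.511, -0.1702, 0.2115]
tool_rot: [[0.998, 0.068, -0.009], [0.068, -0.998, 0.001], [-0.008, -0.002, -1.0]]
force: [0.5, -0.3, 0.7]
gripper_width: 0.703
```

```bash
python3 -c "
from h import *
goto([.5259,-.1358,.14],5.9)"
```

```text
t 1.4 pos [ 0.511  -0.1702  0.2115] shift [ 0.0178 -0.0331  0.0715] n 0.081 turn [-0.002  0.008 -0.034] F [ 0.51 -0.31  0.67] w 0.703
```

play_rows:
  increments: [0.009,-0.0165,0.03,-0.002,0.008,-0.03,0.06,0.009,-0.0165,0.03,0,0,-0.004,0.06,0,0,0.01,0,0,0,0.06,0,0,0,0,0,0,0.06]

```text
clock: 1.73
position: [0.5318, -0.122, 0.1404]
tool_rot: [[0.993, 0.119, 0.005], [0.119, -0.993, 0.003], [0.005, -0.002, -1.0]]
force: [0.9, -0.3, -0.8]
gripper_width: 0.699
```

```bash
cat >> h.py <<'E'
def wray(c,T,p,u,v,z):
    M=np.array(c['mount']); d=T@M[:3,:3]@np.array([(u-c['cx'])/c['fx'],(v-c['cy'])/c['fy'],1]); o=p+T@M[:3,3]
    return o+d*(z-o[2])/d[2]
def wshot(f):
    s=r.state(); c=shot('wrist',f); return c,np.array(s['tool_rot']),np.array(s['position'])
def tabs(c,T,p,z=.044):
    im=c['img'].astype(int);R,G,B=im[...,0],im[...,1],im[...,2]
    y=((R>140)&(G>105)&(B<90)).astype(np.uint8)
    for q in cv2.findContours(y,0,2)[0]:
        if cv2.contourArea(q)>150:
            b=cv2.boxPoints(cv2.minAreaRect(q)); W=np.array([wray(c,T,p,*k,z) for k in b])
            print('tab px',b.round(0).tolist(),'W',W[:,:2].round(4).tolist(),'mean',W.mean(0).round(4))
E
python3 - <<'E'
from h import *
goto([.5259,-.1358,.14],5.9)
c,T,p=wshot('w1'); tabs(c,T,p)
E
```

```text
t 1.73 pos [ 0.5318 -0.122   0.1404] shift [-0.0076  0.013   0.0004] n 0.015 turn [-0.002 -0.005  0.016] F [ 0.87 -0.31 -0.76] w 0.699
tab px [[14.0, 305.0], [15.0, 294.0], [47.0, 298.0], [46.0, 309.0]] W [[0.4295, 0.068], [0.4392, 0.0661], [0.4387, 0.0421], [0.429, 0.0437]] mean [0.4341 0.055  0.044 ]
tab px [[284.0, 232.0], [284.0, 189.0], [301.0, 189.0], [301.0, 232.0]] W [[0.5137, -0.13], [0.5452, -0.126], [0.5466, -0.1376], [0.5152, -0.1421]] mean [ 0.5302 -0.1339  0.044 ]
tab px [[127.0, 189.0], [157.0, 186.0], [161.0, 226.0], [132.0, 230.0]] W [[0.5321, -0.0184], [0.537, -0.0387], [0.5073, -0.0426], [0.5022, -0.0216]] mean [ 0.5197 -0.0303  0.044 ]
tab px [[0.0, 222.0], [0.0, 183.0], [21.0, 183.0], [21.0, 222.0]] W [[0.4968, 0.0717], [0.5258, 0.0688], [0.5276, 0.0544], [0.4986, 0.0568]] mean [0.5122 0.0629 0.044 ]
tab px [[321.0, 33.0], [335.0, -4.0], [347.0, 0.0], [334.0, 37.0]] W [[0.6459, -0.1361], [0.6668, -0.1409], [0.6652, -0.1489], [0.6443, -0.1443]] mean [ 0.6556 -0.1426  0.044 ]
tab px [[249.0, 0.0], [263.0, -4.0], [275.0, 31.0], [261.0, 36.0]] W [[0.6582, -0.0907], [0.6616, -0.0987], [0.6434, -0.1079], [0.6398, -0.0998]] mean [ 0.6507 -0.0993  0.044 ]
tab px [[149.0, 30.0], [157.0, -3.0], [171.0, 0.0], [163.0, 33.0]] W [[0.6346, -0.0314], [0.6533, -0.0358], [0.6526, -0.044], [0.6338, -0.0398]] mean [ 0.6436 -0.0378  0.044 ]
tab px [[77.0, 0.0], [88.0, -4.0], [101.0, 28.0], [91.0, 32.0]] W [[0.6458, 0.0115], [0.6489, 0.0053], [0.6324, -0.0025], [0.6291, 0.0039]] mean [0.6391 0.0046 0.044 ]
```

View pics/w1.png

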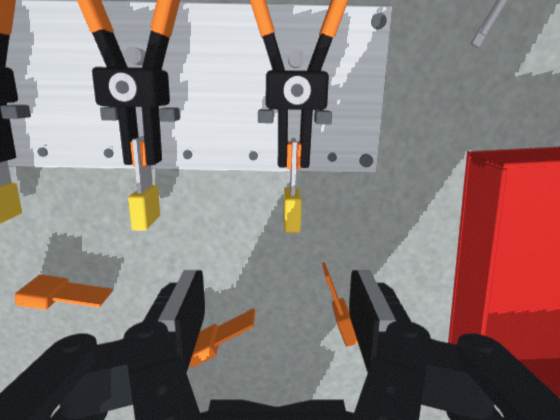

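The wrist view shows tab c at (292,210) with its clamp pivot at (297,90). Fingers straddle column 280. I'll move over it and refine.

play_rows:
  increments: [-0.006,0.011,0.025,-0.002,-0.005,0.016,0.06,0,0,0,0,0,0,0.06,0,0,0,0,0,0,0.06]

```text
clock: 2.03
position: [0.5285, -0.136, 0.1192]
tool_rot: [[0.995, 0.1, 0.004], [0.1, -0.995, -0.001], [0.004, 0.001, -1.0]]
force: [0.6, -0.6, 1.1]
gripper_width: 0.705
```

```bash
python3 - <<'E'
from h import *
goto([.5275,-.134,.115],5.9)
c,T,p=wshot('w2'); tabs(c,T,p)
g=cv2.cvtColor(c['img'],cv2.COLOR_RGB2GRAY)
for q in cv2.HoughCircles(g[:200,:],cv2.HOUGH_GRADIENT,1,60,param1=100,param2=18,minRadius=9,maxRadius=25)[0]: print('circ',q,wray(c,T,p,q[0],q[1],.046).round(4))
M=np.array(c['mount']); q=np.linalg.inv(M)@np.array([0,0,p[2]-.044,1]); print('tcp axis px', c['fx']*q[0]/q[2]+c['cx'],c['fy']*q[1]/q[2]+c['cy'])
E
```

```text
t 2.03 pos [ 0.5285 -0.136   0.1192] shift [-0.0008 -0.0021  0.0042] n 0.005 turn [ 0.001 -0.004 -0.003] F [ 0.6  -0.56  1.07] w 0.705
tab px [[264.0, 189.0], [282.0, 189.0], [282.0, 236.0], [264.0, 236.0]] W [[0.5458, -0.127], [0.547, -0.1383], [0.5152, -0.1417], [0.514, -0.1299]] mean [ 0.5305 -0.1342  0.044 ]
tab px [[92.0, 194.0], [128.0, 188.0], [135.0, 233.0], [99.0, 238.0]] W [[0.5315, -0.0185], [0.5375, -0.0412], [0.5078, -0.0453], [0.5014, -0.0217]] mean [ 0.5196 -0.0317  0.044 ]
tab px [[225.0, 0.0], [238.0, -4.0], [246.0, 18.0], [232.0, 22.0]] W [[0.6498, -0.0959], [0.6528, -0.1031], [0.6423, -0.1079], [0.6393, -0.1006]] mean [ 0.646  -0.1019  0.044 ]
tab px [[110.0, 19.0], [113.0, -3.0], [128.0, 0.0], [124.0, 22.0]] W [[0.6341, -0.0329], [0.645, -0.0354], [0.6445, -0.0434], [0.6335, -0.041]] mean [ 0.6393 -0.0382  0.044 ]
tab px [[35.0, 0.0], [45.0, -5.0], [56.0, 17.0], [46.0, 22.0]] W [[0.6392, 0.0075], [0.6425, 0.0014], [0.6322, -0.0037], [0.6288, 0.0024]] mean [0.6357 0.0019 0.044 ]
circ [272.5  80.5  16. ] [ 0.611 -0.126  0.046]
circ [78.5 82.5 16.5] [ 0.5986 -0.0149  0.046 ]
tcp axis px 275.58191421864313 215.78692967201872
```

View pics/w2.png

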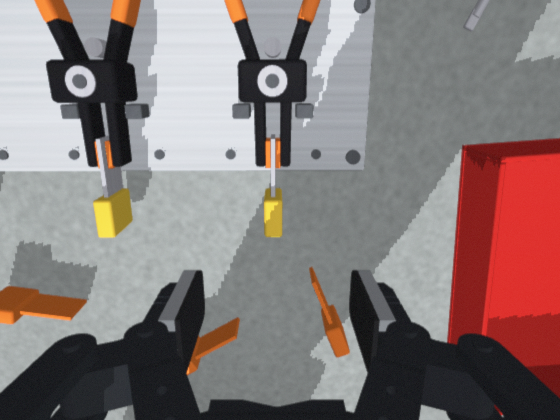

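play_rows:
  increments: [-0.0014,-0.0016,0.025,0,-0.004,0,0.05,0,0,0.025,0,0,0,0.04,0,0,0.015,0,0,0,0.035,0,0,0,0,0,0,0.035,0,0,0,0,0,0,0.035]

```text
clock: 2.5
position: [0.5317, -0.1386, 0.0614]
tool_rot: [[0.995, 0.095, 0.011], [0.095, -0.995, -0.005], [0.01, 0.006, -1.0]]
force: [0.6, -0.1, -0.5]
gripper_width: 0.411
```

```bash
python3 - <<'E'
from h import *
goto([.527,-.1345,.038],5.9)
E
```

```text
t 2.5 pos [ 0.5317 -0.1386  0.0614] shift [-0.0046 -0.0046  0.0233] n 0.024 turn [ 0.006 -0.01  -0.008] F [ 0.56 -0.12 -0.48] w 0.411
```

play_rows:
  increments: [-0.0046,-0.0046,0,0.006,-0.01,-0.008,0.035,0,0,0,0,0,0,0.035,0,0,0,0,0,0,0.035]

```text
clock: 2.75
position: [0.5285, -0.1348, 0.0658]
tool_rot: [[0.995, 0.103, 0.004], [0.103, -0.995, -0.001], [0.004, 0.001, -1.0]]
force: [0.6, -0.8, -0.4]
gripper_width: 0.413
```

```bash
python3 - <<'E'
from h import *
goto([.527,-.1345,.038],5.9)
E
```

```text
t 2.75 pos [ 0.5285 -0.1348  0.0658] shift [-0.0015 -0.0004  0.0278] n 0.028 turn [ 0.001 -0.004  0.   ] F [ 0.6  -0.84 -0.36] w 0.413
```

play_rows:
  increments: [-0.002,-0.001,0.009,0.001,-0.005,0,0.035,-0.001,-0.001,0.009,0.001,-0.002,0,0.035,0,0,0,0,0,0,0.035]

```text
clock: 3.0
position: [0.5267, -0.1333, 0.0489]
tool_rot: [[0.995, 0.103, 0.001], [0.103, -0.995, -0.0], [0.001, 0.001, -1.0]]
force: [-0.8, -0.1, -0.2]
gripper_width: 0.411
```

```bash
python3 - <<'E'
from h import *
goto([.527,-.1345,.038],5.9)
E
```

```text
t 3.0 pos [ 0.5267 -0.1333  0.0489] shift [0.0002 0.0013 0.0109] n 0.011 turn [ 0.001 -0.001  0.   ] F [-0.76 -0.06 -0.18] w 0.411
```

play_rows:
  increments: [0,0.0008,0.008,0,0,0,0.024,0,0,0.002,0,0,0,0.024,0,0,0,0,0,0,0.02,0,0,0,0,0,0,0.02]

```text
clock: 3.33
position: [0.5258, -0.1339, 0.0364]
tool_rot: [[0.995, 0.103, -0.002], [0.103, -0.995, 0.0], [-0.002, -0.0, -1.0]]
force: [-0.1, 0.3, -0.4]
gripper_width: 0.235
```

```bash
python3 - <<'E'
from h import *
goto([.527,-.1345,.038],5.9)
c,T,p=wshot('w3'); tabs(c,T,p)
E
```

```text
t 3.33 pos [ 0.5258 -0.1339  0.0364] shift [ 0.0011  0.0008 -0.0016] n 0.002 turn [-0.     0.002  0.001] F [-0.05  0.26 -0.39] w 0.235
tab px [[263.0, 226.0], [290.0, 226.0], [290.0, 300.0], [263.0, 300.0]] W [[0.549, -0.1263], [0.5502, -0.1376], [0.515, -0.1417], [0.5137, -0.1296]] mean [ 0.532  -0.1338  0.044 ]
tab px [[1.0, 252.0], [71.0, 223.0], [93.0, 278.0], [24.0, 306.0]] W [[0.5255, -0.0158], [0.5418, -0.0462], [0.517, -0.0544], [0.4992, -0.0226]] mean [ 0.5209 -0.0348  0.044 ]
```

View pics/w3.png

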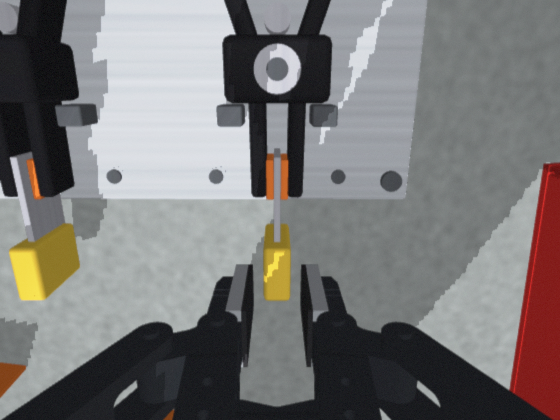

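The tab is at (276,262) between the pads at columns 249 and 308, so it is about centred. I'll close gently.

play_rows:
  increments: [0.0005,0,-0.0005,0,0,0,0.015,0,0,0,0,0,0,0.014]
  force: 20

```text
clock: 3.55
position: [0.5266, -0.1338, 0.0372]
tool_rot: [[0.995, 0.103, -0.001], [0.103, -0.995, 0.0], [-0.001, -0.0, -1.0]]
force: [0.1, 0.6, -0.2]
gripper_width: 0.161
```

play_rows:
  increments: [0,0,0,0,0,0,0.012]

```text
clock: 3.63
position: [0.5268, -0.1338, 0.0374]
tool_rot: [[0.995, 0.103, -0.001], [0.103, -0.995, 0.0], [-0.001, -0.0, -1.0]]
force: [-0.3, -0.1, -0.3]
gripper_width: 0.137
```

play_rows:
  increments: [0,0,0,0,0,0,0.01]

```text
clock: 3.72
position: [0.5269, -0.1339, 0.0376]
tool_rot: [[0.995, 0.103, -0.001], [0.103, -0.995, -0.0], [-0.001, -0.0, -1.0]]
force: [-0.3, -1.0, -0.4]
gripper_width: 0.115
```

play_rows:
  increments: [0,0,0,0,0,0,0.009]

```text
clock: 3.8
position: [0.5271, -0.1339, 0.0378]
tool_rot: [[0.995, 0.103, -0.0], [0.103, -0.995, -0.0], [-0.0, 0.0, -1.0]]
force: [-0.5, -0.2, 0.3]
gripper_width: 0.106
```

```bash
python3 - <<'E'
from h import *
c,T,p=wshot('w4'); tabs(c,T,p)
E
```

```text
tab px [[264.0, 228.0], [289.0, 228.0], [289.0, 301.0], [264.0, 301.0]] W [[0.5488, -0.1269], [0.5499, -0.1374], [0.5148, -0.1415], [0.5136, -0.1302]] mean [ 0.5318 -0.134   0.044 ]
tab px [[3.0, 253.0], [72.0, 224.0], [95.0, 278.0], [26.0, 307.0]] W [[0.5255, -0.0156], [0.5422, -0.0459], [0.5173, -0.0545], [0.4991, -0.0229]] mean [ 0.521  -0.0347  0.044 ]
tab px [[266.0, 163.0], [272.0, 163.0], [272.0, 200.0], [266.0, 200.0]] W [[0.5766, -0.125], [0.5769, -0.1274], [0.5615, -0.129], [0.5612, -0.1265]] mean [ 0.569 -0.127  0.044]
```

View pics/w4.png

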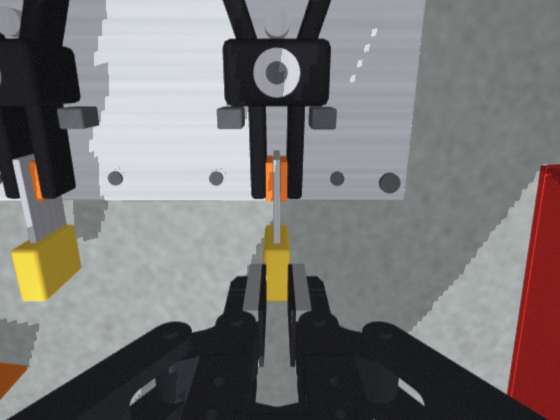

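The pads (columns 265 and 289) now touch both tab faces, and card and clamp are unmoved. I'll firm up the grip.

play_rows:
  increments: [0,0,0,0,0,0,0.006]
  force: 25

```text
clock: 3.93
position: [0.5271, -0.134, 0.0379]
tool_rot: [[0.995, 0.103, -0.0], [0.103, -0.995, -0.0], [-0.0, 0.0, -1.0]]
force: [0.1, -1.0, -0.2]
gripper_width: 0.071
```

play_rows:
  increments: [0,0,0,0,0,0,0.0,0,0,0,0,0,0,0.0]

```text
clock: 4.1
position: [0.5272, -0.134, 0.038]
tool_rot: [[0.995, 0.103, -0.0], [0.103, -0.995, -0.0], [-0.0, 0.0, -1.0]]
force: [0.5, -0.4, -0.4]
gripper_width: -0.004
```

play_rows:
  increments: [-0.0005,0,0,0,0,0,0.0]

```text
clock: 4.18
position: [0.5267, -0.134, 0.038]
tool_rot: [[0.995, 0.103, -0.0], [0.103, -0.995, -0.0], [-0.0, 0.0, -1.0]]
force: [0.5, 0.7, 0.3]
gripper_width: -0.004
```

play_rows:
  increments: [-0.001,0,0,0,0,0,0.0]

```text
clock: 4.27
position: [0.5258, -0.1341, 0.038]
tool_rot: [[0.995, 0.103, 0.0], [0.103, -0.995, -0.0], [0.0, 0.0, -1.0]]
force: [0.3, 0.9, 0.2]
gripper_width: -0.004
```

```bash
python3 - <<'E'
from h import *
c,T,p=wshot('w5'); tabs(c,T,p)
a=shot('scene','sc2')
im=c['img'][150:420,150:400]; s=a['img'][150:270,180:380]
s=cv2.resize(s,None,fx=2.2,fy=2.2,interpolation=2); 
o=np.zeros((270,700,3),np.uint8);o[:270,:250]=im;o[:264,255:695]=s
cv2.imwrite('pics/m1.png',o[:,:,::-1])
M=np.array(c['mount'])
for z in (-.006,.006,.025):
  q=np.linalg.inv(M)@np.array([0,0,z,1]); print(z,c['fx']*q[0]/q[2]+c['cx'],c['fy']*q[1]/q[2]+c['cy'])
E
```

```text
tab px [[262.0, 238.0], [289.0, 237.0], [290.0, 263.0], [263.0, 264.0]] W [[0.5427, -0.1266], [0.5444, -0.1379], [0.5323, -0.1398], [0.5305, -0.1282]] mean [ 0.5375 -0.1331  0.044 ]
tab px [[4.0, 250.0], [71.0, 222.0], [93.0, 277.0], [25.0, 304.0]] W [[0.5257, -0.0159], [0.5414, -0.0459], [0.5163, -0.0539], [0.4992, -0.0227]] mean [ 0.5207 -0.0346  0.044 ]
tab px [[266.0, 160.0], [272.0, 160.0], [272.0, 197.0], [266.0, 197.0]] W [[0.5765, -0.1251], [0.5767, -0.1275], [0.5614, -0.1291], [0.5611, -0.1266]] mean [ 0.5689 -0.1271  0.044 ]
-0.006 275.19146115359956 275.0484676305988
0.006 275.2701902814056 263.0598976898767
0.025 275.37615461879784 246.92405438191568
```

View pics/m1.png

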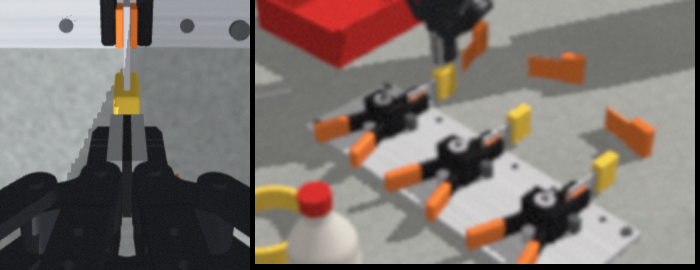

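```bash
python3 - <<'E'
from h import *
a=dict(np.load('pics/sc2.npz'))
K=np.array([[a['fx'],0,a['cx']],[0,a['fy'],a['cy']],[0,0,1.]])
s=r.state();p=np.array(s['position'])
P=np.array([p,p-[0,0,.025],p+[0,0,.05],[.527,-.1345,.044],[.527,-.1345,.01],[.611,-.126,.046]])
print(cv2.projectPoints(P,np.array(a['rvec'],float),np.array(a['tvec'],float),K,None)[0].round(0).tolist(), s['joint_pos'],s['tool_rot'])
im=a['img'][110:230,230:390]; cv2.imwrite('pics/sc2c.png',cv2.resize(im,None,fx=5,fy=5,interpolation=2)[:,:,::-1])
E
```

```text
[[[266.0, 183.0]], [[266.0, 192.0]], [[265.0, 165.0]], [[265.0, 181.0]], [[266.0, 193.0]], [[238.0, 195.0]]] [ 23.92636808  17.42126798 -16.42865793 109.41258174   6.02644246
  53.99604566 -79.40836506] [[ 9.94648445e-01  1.03317182e-01 -1.76561998e-04]
 [ 1.03317140e-01 -9.94648437e-01 -2.35214987e-04]
 [-1.99918865e-04  2.15714340e-04 -9.99999957e-01]]
```

View pics/sc2c.png

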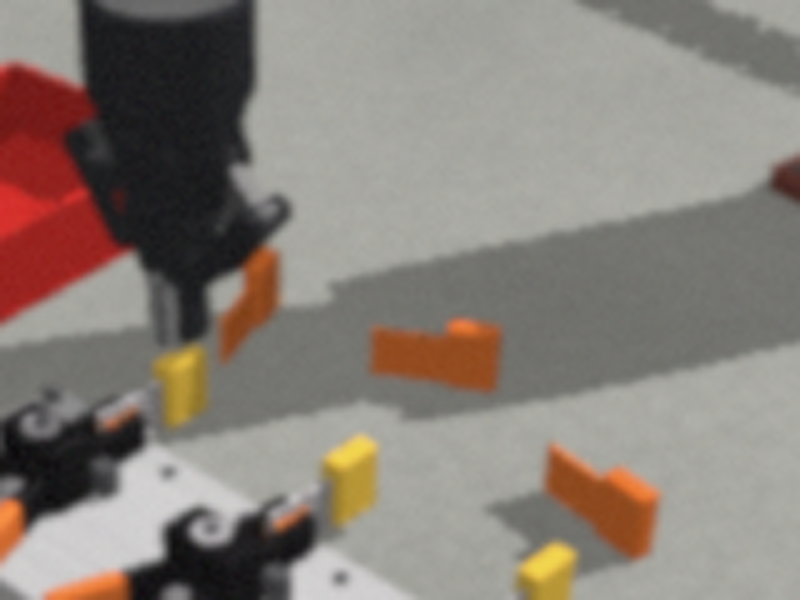

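The scene crop shows the shut fingertips at about scene pixel (267,179), just above the tab top rather than around it. So the tips stand about 30 mm higher than the stated tool geometry gives (TCP z 0.038 should put them at 0.013). I'll trust what is seen: raise, open, and then lower in small steps while watching force.

play_rows:
  increments: [0.001,0,-0.006,0,0,0,0.0,0,0,-0.004,0,0,0,0.035,0,0,0,0,0,0,0.035,0,0,0,0,0,0,0.035]

```text
clock: 4.7
position: [0.5267, -0.134, 0.0492]
tool_rot: [[0.995, 0.103, 0.0], [0.103, -0.995, -0.0], [-0.0, 0.0, -1.0]]
force: [0.3, -0.4, -0.1]
gripper_width: 0.405
```

```bash
python3 - <<'E'
from h import *
goto([.527,-.1345,.03],5.9)
E
```

```text
t 4.7 pos [ 0.5267 -0.134   0.0492] shift [0.0002 0.0005 0.0192] n 0.019 turn [0. 0. 0.] F [ 0.3  -0.42 -0.14] w 0.405
```

play_rows:
  increments: [0,0.0005,0.007,0,0,0,0.03,0,0,0.006,0,0,0,0.026,0,0,0.005,0,0,0,0.026]

```text
clock: 4.95
position: [0.5279, -0.1349, 0.0312]
tool_rot: [[0.995, 0.103, 0.003], [0.103, -0.995, -0.001], [0.003, 0.001, -1.0]]
force: [-0.3, -0.4, 0.1]
gripper_width: 0.305
```

play_rows:
  increments: [0,0,0.005,0,0,0,0.024,0,0,0.004,0,0,0,0.024]

```text
clock: 5.12
position: [0.5272, -0.1347, 0.0201]
tool_rot: [[0.995, 0.103, 0.001], [0.103, -0.995, -0.001], [0.001, 0.001, -1.0]]
force: [0.7, 0.6, 0.7]
gripper_width: 0.28
```

play_rows:
  increments: [0,0,0.004,0,0,0,0.024,0,0,0.003,0,0,0,0.024]

```text
clock: 5.28
position: [0.5265, -0.1346, 0.0114]
tool_rot: [[0.995, 0.103, -0.0], [0.103, -0.995, -0.0], [-0.0, 0.0, -1.0]]
force: [-0.4, 0.3, -0.3]
gripper_width: 0.279
```

play_rows:
  increments: [0,0,0.002,0,0,0,0.02,0,0,0.001,0,0,0,0.018,0,0,0,0,0,0,0.016]
  force: 20

```text
clock: 5.53
position: [0.5258, -0.1344, 0.0069]
tool_rot: [[0.995, 0.103, -0.002], [0.103, -0.995, 0.0], [-0.002, -0.001, -1.0]]
force: [-0.6, -0.1, 0.0]
gripper_width: 0.185
```

```bash
python3 - <<'E'
from h import *
goto([.527,-.1345,.006],5.9)
a=shot('scene','sc3'); c,T,p=wshot('w6'); tabs(c,T,p)
im=cv2.resize(a['img'][130:220,230:330],None,fx=4,fy=4,interpolation=2)
o=np.zeros((360,760,3),np.uint8);o[:,:400]=im;o[:360,405:755]=c['img'][60:420,100:450]
cv2.imwrite('pics/m2.png',o[:,:,::-1])
E
```

```text
t 5.53 pos [ 0.5258 -0.1344  0.0069] shift [0.0011 0.0003 0.0009] n 0.001 turn [-0.001  0.002  0.001] F [-0.62 -0.14  0.03] w 0.185
tab px [[260.0, 248.0], [291.0, 248.0], [291.0, 342.0], [260.0, 342.0]] W [[0.552, -0.1266], [0.5531, -0.1371], [0.5151, -0.1416], [0.5138, -0.13]] mean [ 0.5335 -0.1338  0.044 ]
tab px [[-0.0, 247.0], [46.0, 247.0], [46.0, 337.0], [0.0, 337.0]] W [[0.543, -0.0379], [0.5447, -0.0536], [0.5077, -0.0506], [0.5059, -0.0335]] mean [ 0.5253 -0.0439  0.044 ]
```

View pics/m2.png

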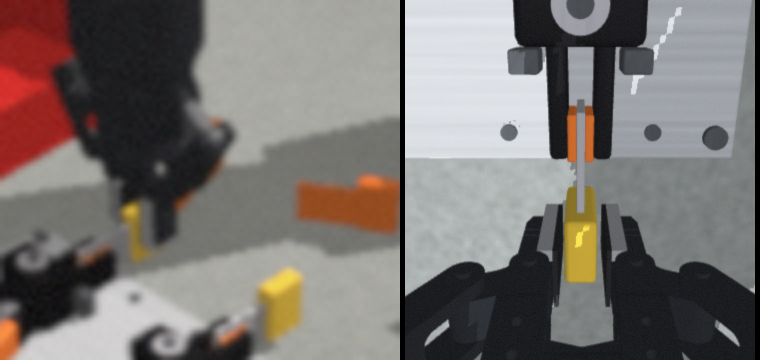

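Now the pads straddle the tab: the scene crop shows the finger beside it, and the wrist crop shows it centred. I'll close in steps.

play_rows:
  increments: [0.0005,0.0002,0,0,0,0,0.013]

```text
clock: 5.72
position: [0.5266, -0.1346, 0.0074]
tool_rot: [[0.995, 0.103, -0.001], [0.103, -0.995, 0.0], [-0.001, -0.0, -1.0]]
force: [-0.5, -0.1, 0.5]
gripper_width: 0.152
```

play_rows:
  increments: [0,0,0,0,0,0,0.0115]

```text
clock: 5.8
position: [0.5268, -0.1345, 0.0076]
tool_rot: [[0.995, 0.103, -0.001], [0.103, -0.995, 0.0], [-0.001, -0.0, -1.0]]
force: [-0.3, 0.6, -1.7]
gripper_width: 0.139
```

play_rows:
  increments: [0,0,0,0,0,0,0.009]

```text
clock: 5.88
position: [0.5268, -0.1345, 0.0077]
tool_rot: [[0.995, 0.103, -0.001], [0.103, -0.995, 0.0], [-0.001, -0.0, -1.0]]
force: [0.4, 0.5, -0.6]
gripper_width: 0.138
```

play_rows:
  increments: [0,0,0,0,0,0,0.006]

```text
clock: 5.97
position: [0.5268, -0.1345, 0.0077]
tool_rot: [[0.995, 0.103, -0.001], [0.103, -0.995, 0.0], [-0.001, -0.0, -1.0]]
force: [0.1, -0.0, -1.8]
gripper_width: 0.135
```

Gripped: the opening stalled at 11.5 mm with no side load. Now a slow pull.

play_rows:
  increments: [-0.0005,0,0,0,0,0,0.0]
  force: 25

```text
clock: 6.05
position: [0.5263, -0.1346, 0.0077]
tool_rot: [[0.995, 0.103, -0.001], [0.103, -0.995, 0.0], [-0.001, -0.0, -1.0]]
force: [0.1, 0.2, -1.6]
gripper_width: 0.139
```

play_rows:
  increments: [-0.0006,0,0,0,0,0,0.0,-0.0006,0,0,0,0,0,0.0]

```text
clock: 6.22
position: [0.5253, -0.1346, 0.0077]
tool_rot: [[0.995, 0.103, -0.001], [0.103, -0.995, 0.0], [-0.001, -0.0, -1.0]]
force: [2.9, 0.3, -2.7]
gripper_width: 0.135
```

play_rows:
  increments: [-0.0006,0,0,0,0,0,0.0]

```text
clock: 6.3
position: [0.5252, -0.1345, 0.0078]
tool_rot: [[0.995, 0.104, 0.001], [0.104, -0.995, 0.0], [0.001, -0.0, -1.0]]
force: [4.3, 0.6, -3.7]
gripper_width: 0.133
```

play_rows:
  increments: [-0.0006,0,0,0,0,0,0.0]

```text
clock: 6.38
position: [0.5252, -0.1345, 0.008]
tool_rot: [[0.995, 0.104, 0.002], [0.104, -0.995, 0.0], [0.002, -0.0, -1.0]]
force: [4.2, 0.4, -3.4]
gripper_width: 0.134
```

play_rows:
  increments: [-0.0008,0,0.0003,0,-0.001,0,0.0]

```text
clock: 6.47
position: [0.5252, -0.1345, 0.0079]
tool_rot: [[0.995, 0.104, 0.003], [0.104, -0.995, 0.0], [0.003, 0.0, -1.0]]
force: [5.2, 0.8, -4.1]
gripper_width: 0.132
```

play_rows:
  increments: [-0.001,0,0.0003,0,-0.001,0,0.0]

```text
clock: 6.55
position: [0.5252, -0.1345, 0.0079]
tool_rot: [[0.995, 0.104, 0.004], [0.104, -0.995, 0.0], [0.004, 0.0, -1.0]]
force: [6.6, 0.4, -3.3]
gripper_width: 0.131
```

play_rows:
  increments: [-0.0011,0,0.0003,0,-0.001,0,0.0]

```text
clock: 6.63
position: [0.5252, -0.1345, 0.008]
tool_rot: [[0.995, 0.104, 0.005], [0.104, -0.995, -0.0], [0.005, 0.001, -1.0]]
force: [4.8, 1.2, -4.5]
gripper_width: 0.137
```

play_rows:
  increments: [-0.0012,0,0.0003,0,-0.001,0,0.0]

```text
clock: 6.72
position: [0.5252, -0.1345, 0.008]
tool_rot: [[0.995, 0.104, 0.006], [0.104, -0.995, -0.0], [0.006, 0.001, -1.0]]
force: [7.8, 1.2, -5.0]
gripper_width: 0.135
```

Card c holds at 7.8 N with no travel beyond the 1.5 mm gap, so clamp c is sound. I'll relax, release and go to b.

play_rows:
  increments: [0.0006,0,0,0,0.006,0,0.006,0,0,0,0,0,0,0.02,0,0,0,0,0,0,0.03]
  force: 20

```text
clock: 6.97
position: [0.525, -0.1347, 0.0081]
tool_rot: [[0.994, 0.104, 0.011], [0.104, -0.995, 0.0], [0.011, 0.001, -1.0]]
force: [0.0, -0.8, 0.4]
gripper_width: 0.345
```

play_rows:
  increments: [0,0,0,0,0,0,0.04,0,0,-0.015,0,0,0,0.04,0,0,-0.02,0,0,0,0.04,0,0,-0.02,0,0,0,0.04]

```text
clock: 7.3
position: [0.5198, -0.1344, 0.0602]
tool_rot: [[0.995, 0.104, 0.001], [0.104, -0.995, 0.002], [0.001, -0.002, -1.0]]
force: [0.8, -0.1, 0.1]
gripper_width: 0.468
```

```bash
python3 - <<'E'
from h import *
goto([.516,-.0255,.07],5.9)
c,T,p=wshot('w7'); tabs(c,T,p)
E
```

```text
t 7.3 pos [ 0.5198 -0.1344  0.0602] shift [ 0.0076 -0.1087 -0.0096] n 0.109 turn [-0.002 -0.001  0.001] F [ 0.75 -0.06  0.09] w 0.468
tab px [[266.0, 266.0], [266.0, 203.0], [290.0, 203.0], [290.0, 266.0]] W [[0.5127, -0.1304], [0.5458, -0.1272], [0.547, -0.1386], [0.514, -0.1424]] mean [ 0.5299 -0.1346  0.044 ]
tab px [[38.0, 210.0], [92.0, 198.0], [104.0, 255.0], [50.0, 267.0]] W [[0.5309, -0.0184], [0.5394, -0.0445], [0.51, -0.0492], [0.5008, -0.0217]] mean [ 0.5203 -0.0334  0.044 ]
```

play_rows:
  increments: [0.0025,-0.036,-0.003,0,0,0,0.04,0.0025,-0.036,-0.003,0,0,0,0.04,0.0025,-0.036,0,0,0,0,0.04,0,0,0,0,0,0,0.04]

```text
clock: 7.68
position: [0.5199, -0.0268, 0.0736]
tool_rot: [[0.995, 0.096, 0.011], [0.096, -0.995, -0.002], [0.011, 0.003, -1.0]]
force: [-0.0, 0.1, 0.4]
gripper_width: 0.47
```

```bash
cat >> h.py <<'E'
def tabc(c,T,p,n=1):
    "tab nearest image middle: top centre from its front edge; pivot from circle"
    im=c['img'].astype(int);R,G,B=im[...,0],im[...,1],im[...,2]
    y=((R>140)&(G>105)&(B<90)).astype(np.uint8)
    qs=[q for q in cv2.findContours(y,0,2)[0] if cv2.contourArea(q)>300]
    q=min(qs,key=lambda q:abs(q[:,0,0].mean()-277)+.3*abs(q[:,0,1].mean()-240))
    x,yy,w,h=cv2.boundingRect(q); f=wray(c,T,p,x+w/2-.5,yy+h-.5,.044)
    print('box',x,yy,w,h,'front',f.round(4),'centre',(f+.013*np.array([.9947,.1028,0])).round(4))
E
python3 - <<'E'
from h import *
goto([.5162,-.0251,.06],5.9)
c,T,p=wshot('w8'); tabc(c,T,p)
E
```

```text
t 7.68 pos [ 0.5199 -0.0268  0.0736] shift [-0.0037 -0.0021  0.0135] n 0.014 turn [ 0.003 -0.011 -0.007] F [-0.03  0.13  0.4 ] w 0.47
box 260 229 23 43 front [ 0.5036 -0.026   0.044 ] centre [ 0.5165 -0.0247  0.044 ]
```

play_rows:
  increments: [-0.0035,-0.0022,0.01,0.003,-0.011,-0.007,0.04,0,0,0.01,0,-0.002,0,0.035,0,0,0.01,0,-0.002,0,0.03,0,0,0,0,0,0,0.03]

```text
clock: 8.07
position: [0.5155, -0.0311, 0.0401]
tool_rot: [[0.995, 0.1, -0.007], [0.1, -0.995, -0.003], [-0.007, 0.003, -1.0]]
force: [-0.4, -0.6, -0.5]
gripper_width: 0.349
```

```bash
python3 - <<'E'
from h import *
goto([.5162,-.0248,.008],5.9)
E
```

```text
t 8.07 pos [ 0.5155 -0.0311  0.0401] shift [ 0.0015 -0.0063  0.0321] n 0.033 turn [ 0.003  0.007 -0.003] F [-0.36 -0.59 -0.5 ] w 0.349
```

play_rows:
  increments: [0.0013,-0.006,-0.001,0.003,0.007,-0.003,0.035,0,0,0,0,0,0,0.035,0,0,0,0,0,0,0.035]

```text
clock: 8.32
position: [0.515, -0.0264, 0.0389]
tool_rot: [[0.995, 0.1, -0.003], [0.1, -0.995, 0.001], [-0.003, -0.001, -1.0]]
force: [-0.3, -0.0, -0.6]
gripper_width: 0.411
```

```bash
python3 - <<'E'
from h import *
goto([.5162,-.0248,.008],5.9)
E
```

```text
t 8.32 pos [ 0.515  -0.0264  0.0389] shift [ 0.0015 -0.0015  0.0309] n 0.031 turn [-0.001  0.003 -0.003] F [-0.26 -0.02 -0.58] w 0.411
```

play_rows:
  increments: [0.001,-0.0014,0.007,0,0.003,-0.003,0.035,0,-0.0004,0.006,0,0,0,0.035,0,0,0.005,0,0,0,0.035]

```text
clock: 8.57
position: [0.5173, -0.0249, 0.0211]
tool_rot: [[0.995, 0.102, 0.003], [0.102, -0.995, 0.001], [0.003, -0.001, -1.0]]
force: [-0.0, -0.3, -0.2]
gripper_width: 0.409
```

```bash
python3 - <<'E'
from h import *
goto([.5162,-.0248,.008],5.9)
E
```

```text
t 8.57 pos [ 0.5173 -0.0249  0.0211] shift [-0.0011 -0.0002  0.0131] n 0.013 turn [-0.001 -0.003 -0.001] F [-0.05 -0.29 -0.16] w 0.409
```

play_rows:
  increments: [-0.0006,-0.0002,0.005,0,-0.002,-0.001,0.026,0,0,0.004,0,0,0,0.02,0,0,0.002,0,0,0,0.016,0,0,0,0,0,0,0.016]

```text
clock: 8.9
position: [0.5156, -0.0247, 0.0073]
tool_rot: [[0.995, 0.103, -0.001], [0.103, -0.995, 0.001], [-0.001, -0.001, -1.0]]
force: [-0.0, -0.2, -0.3]
gripper_width: 0.189
```

```bash
python3 - <<'E'
from h import *
goto([.5162,-.0248,.008],5.9)
c,T,p=wshot('w9'); tabc(c,T,p)
E
```

```text
t 8.9 pos [ 0.5156 -0.0247  0.0073] shift [ 0.0006  0.0002 -0.0007] n 0.001 turn [-0.001  0.001  0.001] F [-0.04 -0.15 -0.3 ] w 0.189
box 260 283 32 61 front [ 0.5033 -0.0262  0.044 ] centre [ 0.5162 -0.0249  0.044 ]
```

Centred; close and pull.

play_rows:
  increments: [0.0003,0.0001,0,0,0,0,0.012,0,0,0,0,0,0,0.009,0,0,0,0,0,0,0.0]
  force: 25

```text
clock: 9.2
position: [0.5161, -0.0246, 0.0078]
tool_rot: [[0.995, 0.104, -0.001], [0.104, -0.995, 0.001], [-0.001, -0.001, -1.0]]
force: [-0.6, 0.8, -1.4]
gripper_width: 0.133
```

play_rows:
  increments: [-0.0006,0,0,0,0,0,0.0,-0.0006,0,0,0,0,0,0.0]

```text
clock: 9.37
position: [0.5153, -0.0247, 0.0081]
tool_rot: [[0.995, 0.104, -0.0], [0.104, -0.995, 0.001], [0.0, -0.001, -1.0]]
force: [0.5, 0.0, -1.9]
gripper_width: 0.133
```

play_rows:
  increments: [-0.0006,0,0,0,0,0,0.0,-0.0006,0,0,0,0,0,0.0]

```text
clock: 9.53
position: [0.5145, -0.0248, 0.0083]
tool_rot: [[0.995, 0.104, 0.001], [0.104, -0.995, 0.001], [0.001, -0.001, -1.0]]
force: [1.5, 2.1, -1.9]
gripper_width: 0.134
```

play_rows:
  increments: [-0.0008,0,0,0,0,0,0.0]

```text
clock: 9.62
position: [0.5141, -0.0248, 0.0085]
tool_rot: [[0.995, 0.104, 0.002], [0.104, -0.995, 0.001], [0.002, -0.001, -1.0]]
force: [1.8, 0.6, -1.7]
gripper_width: 0.137
```

play_rows:
  increments: [-0.001,0,0,0,0,0,0.0]

```text
clock: 9.7
position: [0.5136, -0.0249, 0.0088]
tool_rot: [[0.995, 0.104, 0.003], [0.104, -0.995, 0.001], [0.003, -0.001, -1.0]]
force: [2.2, 0.4, -1.2]
gripper_width: 0.134
```

play_rows:
  increments: [-0.001,0,0.0003,0,-0.002,0,0.0,-0.001,0,0.0003,0,-0.002,0,0.0]

```text
clock: 9.87
position: [0.5121, -0.025, 0.0086]
tool_rot: [[0.995, 0.104, 0.001], [0.104, -0.995, 0.001], [0.001, -0.001, -1.0]]
force: [1.8, -0.7, -1.1]
gripper_width: 0.134
```

play_rows:
  increments: [-0.0012,0,0.0003,0,-0.002,0,0.0,-0.0012,0,0.0003,0,-0.002,0,0.0]

```text
clock: 10.03
position: [0.51, -0.0252, 0.0082]
tool_rot: [[0.995, 0.104, -0.003], [0.104, -0.995, 0.001], [-0.003, -0.001, -1.0]]
force: [1.9, 0.6, 0.4]
gripper_width: 0.131
```

```bash
python3 - <<'E'
from h import *
goto([.5162,-.0248,.008],5.9)
c,T,p=wshot('w10')
g=cv2.cvtColor(c['img'],cv2.COLOR_RGB2GRAY)
for q in cv2.HoughCircles(g[:200,:],cv2.HOUGH_GRADIENT,1,60,param1=100,param2=18,minRadius=12,maxRadius=40)[0]: print('circ',q,wray(c,T,p,q[0],q[1],.046).round(4))
E
```

```text
t 10.03 pos [ 0.51   -0.0252  0.0082] shift [0.0062 0.0002 0.0002] n 0.006 turn [-0.001  0.003  0.001] F [1.93 0.61 0.38] w 0.131
circ [276.5  55.5  28.8] [ 0.5975 -0.0166  0.046 ]
```

The card has come 6 mm at 2 N while b's pivot stays put, so b is the weak clamp. I'll draw its card right out.

play_rows:
  increments: [-0.002,0,0.0001,0,0.002,0,0.0,-0.0025,0,0,0,0,0,0.0,-0.0025,0,0,0,0,0,0.0,-0.0025,0,0,0,0,0,0.0]

```text
clock: 10.42
position: [0.4998, -0.0263, 0.008]
tool_rot: [[0.995, 0.104, -0.001], [0.104, -0.995, 0.001], [-0.001, -0.001, -1.0]]
force: [1.9, 0.2, -1.7]
gripper_width: 0.135
```

play_rows:
  increments: [-0.0025,0,0,0,0,0,0.0,-0.0025,0,0,0,0,0,0.0,-0.0025,0,0,0,0,0,0.0,-0.0025,0,0,0,0,0,0.0]

```text
clock: 10.75
position: [0.4872, -0.0277, 0.0076]
tool_rot: [[0.995, 0.104, -0.003], [0.104, -0.995, 0.0], [-0.003, -0.001, -1.0]]
force: [0.7, -0.1, -0.2]
gripper_width: 0.137
```

play_rows:
  increments: [-0.003,0,0,0,0,0,0.0,-0.003,0,0,0,0,0,0.0,-0.003,0,0,0,0,0,0.0,-0.003,0,0,0,0,0,0.0,-0.003,0,0,0,0,0,0.0]

```text
clock: 11.17
position: [0.4692, -0.0297, 0.0071]
tool_rot: [[0.995, 0.103, -0.006], [0.103, -0.995, 0.0], [-0.006, -0.001, -1.0]]
force: [0.1, 0.7, -0.3]
gripper_width: 0.136
```

play_rows:
  increments: [-0.003,0,0,0,0,0,0.0,0,0,0,0,0,0,0.0,0,0,0,0,0,0,0.0]

```text
clock: 11.42
position: [0.465, -0.0303, 0.0071]
tool_rot: [[0.995, 0.103, -0.007], [0.103, -0.995, -0.0], [-0.007, -0.001, -1.0]]
force: [-0.4, -0.1, -0.7]
gripper_width: 0.134
```

```bash
python3 - <<'E'
from h import *
goto([.5162,-.0248,.008],5.9)
c,T,p=wshot('w11'); tabc(c,T,p)
g=cv2.cvtColor(c['img'],cv2.COLOR_RGB2GRAY)
for q in cv2.HoughCircles(g[:250,:],cv2.HOUGH_GRADIENT,1,60,param1=100,param2=18,minRadius=12,maxRadius=40)[0]: print('circ',q,wray(c,T,p,q[0],q[1],.046).round(4))
E
```

```text
t 11.42 pos [ 0.465  -0.0303  0.0071] shift [ 0.0515 -0.0001 -0.0013] n 0.052 turn [-0.001  0.007  0.   ] F [-0.38 -0.12 -0.67] w 0.134
box 262 284 31 60 front [ 0.453  -0.0323  0.044 ] centre [ 0.4659 -0.031   0.044 ]Traceback (most recent call last):
  File "<stdin>", line 5, in <module>
TypeError: 'NoneType' object is not subscriptable
```

View pics/w11.png

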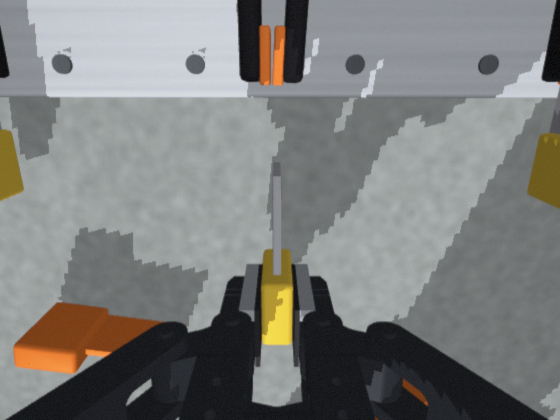

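The wrist view shows the card free and held at (277,290), and b's jaws at (272,55) empty. Next I'll lift it and carry it to the tray.

play_rows:
  increments: [0,0,-0.02,0,0.006,0,0.0,0,0,-0.03,0,0,0,0.0,0,0,-0.03,0,0,0,0.0,0,-0.02,-0.01,0,0,0,0.0,0,-0.038,0,0,0,0,0.0]
  force: 30

```text
clock: 11.88
position: [0.459, 0.0224, 0.0997]
tool_rot: [[0.996, 0.094, -0.004], [0.094, -0.996, 0.0], [-0.004, -0.001, -1.0]]
force: [0.6, -0.4, -0.6]
gripper_width: 0.129
```

play_rows:
  increments: [0,-0.038,0,0,0,0,0.0,0,-0.038,0,0,0,0,0.0,0,-0.038,0,0,0,0,0.0,0,-0.038,0,0,0,0,0.0,0,-0.038,0,0,0,0,0.0]

```text
clock: 12.3
position: [0.4432, 0.2177, 0.1034]
tool_rot: [[0.996, 0.085, 0.004], [0.085, -0.996, 0.0], [0.004, 0.0, -1.0]]
force: [1.1, -0.1, -0.4]
gripper_width: 0.133
```

```bash
python3 - <<'E'
from h import *
goto([.432,.314,.06],8)
E
```

```text
t 12.3 pos [0.4432 0.2177 0.1034] shift [-0.0031 -0.0969  0.0434] n 0.106 turn [ 0.    -0.004 -0.054] F [ 1.06 -0.11 -0.44] w 0.133
```

play_rows:
  increments: [-0.001,-0.033,0,0,-0.004,-0.03,0.0,-0.001,-0.032,0,0,0,-0.02,0.0,-0.001,-0.022,0.01,0,0,0,0.0,0,0,0.015,0,0,0,0.0,0,0,0,0,0,0,0.0]

```text
clock: 12.72
position: [0.4272, 0.3201, 0.0797]
tool_rot: [[0.989, 0.149, 0.003], [0.149, -0.989, 0.008], [0.004, -0.007, -1.0]]
force: [-0.8, -2.2, -1.1]
gripper_width: 0.134
```

```bash
python3 - <<'E'
from h import *
goto([.432,.314,.008],8)
E
```

```text
t 12.72 pos [0.4272 0.3201 0.0797] shift [0.0035 0.0073 0.0717] n 0.072 turn [-0.007 -0.004  0.009] F [-0.82 -2.15 -1.09] w 0.134
```

play_rows:
  increments: [0.003,0.005,0.025,-0.007,-0.004,0.009,0.0,0,0,0.025,0,0,0,0.0,0,0,0.01,0,0,0,0.0,0,0,0,0,0,0,0.0]

```text
clock: 13.05
position: [0.4326, 0.3163, 0.02]
tool_rot: [[0.99, 0.139, 0.002], [0.139, -0.99, 0.001], [0.002, -0.001, -1.0]]
force: [-0.3, -0.3, -1.0]
gripper_width: 0.134
```

```bash
python3 - <<'E'
from h import *
goto([.432,.314,.006],8)
E
```

```text
t 13.05 pos [0.4326 0.3163 0.02  ] shift [-0.001   0.0022  0.014 ] n 0.014 turn [-0.001 -0.002  0.   ] F [-0.31 -0.3  -0.98] w 0.134
```

play_rows:
  increments: [0,0,0.006,0,0,0,0.0,0,0,0.003,0,0,0,0.0,0,0,0.001,0,0,0,0.0]

```text
clock: 13.3
position: [0.4342, 0.3158, 0.0117]
tool_rot: [[0.991, 0.137, 0.003], [0.137, -0.991, 0.002], [0.003, -0.001, -1.0]]
force: [0.5, -0.5, -1.0]
gripper_width: 0.134
```

play_rows:
  increments: [0,0,0.002,0,0,0,0.0,0,0,0,0,0,0,0.0]

```text
clock: 13.47
position: [0.4352, 0.316, 0.0109]
tool_rot: [[0.991, 0.137, 0.005], [0.137, -0.991, 0.003], [0.005, -0.002, -1.0]]
force: [0.9, -0.1, -0.9]
gripper_width: 0.135
```

Card bottom is about 8 mm above the floor at most. I'll lower a little more and release.

play_rows:
  increments: [0,0,0.005,0,-0.005,0,0.0,0,0,0.002,0,0,0,0.0]

```text
clock: 13.63
position: [0.4361, 0.3165, 0.0048]
tool_rot: [[0.991, 0.136, 0.002], [0.136, -0.991, 0.003], [0.002, -0.003, -1.0]]
force: [0.4, -0.3, 0.5]
gripper_width: 0.129
```

play_rows:
  increments: [0,0,0,0,0,0,0.015,0,0,0,0,0,0,0.025,0,0,0,0,0,0,0.035,0,0,0,0,0,0,0.04]

```text
clock: 13.97
position: [0.4362, 0.3167, 0.0047]
tool_rot: [[0.991, 0.137, 0.002], [0.137, -0.991, 0.003], [0.002, -0.003, -1.0]]
force: [0.9, -0.0, 0.2]
gripper_width: 0.465
```

play_rows:
  increments: [0,0,-0.02,0,0,0,0.045,0,0,-0.03,0,0,0,0.05,0,0,-0.03,0,0,0,0.06,0,0,-0.02,0,0,0,0.065,0,0,0,0,0,0,0.065]

```text
clock: 14.38
position: [0.4341, 0.3159, 0.1073]
tool_rot: [[0.99, 0.138, -0.003], [0.138, -0.99, 0.001], [-0.003, -0.002, -1.0]]
force: [0.3, -0.1, 0.7]
gripper_width: 0.759
```

```bash
python3 - <<'E'
from h import *
goto([.598,-.0166,.11],5.9)
c,T,p=wshot('w12'); tabs(c,T,p,.03)
t=shot('top','top2')
E
```

```text
t 14.38 pos [0.4341 0.3159 0.1073] shift [ 0.1164  0.3519 -0.0036] n 0.371 turn [-0.002  0.003  0.035] F [ 0.3  -0.14  0.75] w 0.759
tab px [[267.0, 185.0], [285.0, 185.0], [285.0, 235.0], [267.0, 235.0]] W [[0.453, 0.3242], [0.4545, 0.3128], [0.4207, 0.3078], [0.419, 0.3197]] mean [0.4368 0.3161 0.03  ]
```

Card stands in the tray at about (0.435, 0.316). Next is clamp b.

play_rows:
  increments: [0.0125,0.0375,0,0,0,0.02,0.065,0.0125,0.0375,0,0,0,0.015,0.065,0.0125,0.0375,0,0,0,0,0.065,0.0125,0.0375,0,0,0,0,0.065,0.0125,0.0375,0,0,0,0,0.065]

```text
clock: 14.9
position: [0.5122, 0.1392, 0.0979]
tool_rot: [[0.993, 0.12, -0.013], [0.12, -0.993, 0.002], [-0.012, -0.003, -1.0]]
force: [1.4, 0.6, -0.8]
gripper_width: 0.762
```

play_rows:
  increments: [0.0125,0.0375,0,0,0,0,0.065,0.0125,0.0375,0,0,0,0,0.065,0.0125,0.0375,0,0,0,0,0.065,0,0,0,0,0,0,0.065,0,0,0,0,0,0,0.065]

```text
clock: 15.32
position: [0.5627, 0.0142, 0.0884]
tool_rot: [[0.994, 0.108, -0.023], [0.108, -0.994, -0.003], [-0.023, 0.0, -1.0]]
force: [-0.3, 1.5, 0.5]
gripper_width: 0.756
```

```bash
cat >> h.py <<'E'
def piv(c,T,p):
    g=cv2.cvtColor(c['img'],cv2.COLOR_RGB2GRAY); h=cv2.HoughCircles(g,cv2.HOUGH_GRADIENT,1,60,param1=100,param2=18,minRadius=10,maxRadius=40)
    if h is not None:
        for q in h[0]: print('circ',q,wray(c,T,p,q[0],q[1],.046).round(4))
E
python3 - <<'E'
from h import *
goto([.598,-.0166,.07],5.9)
c,T,p=wshot('w13'); piv(c,T,p)
E
```

```text
t 15.32 pos [0.5627 0.0142 0.0884] shift [0.0322 0.0345 0.0177] n 0.05 turn [0.    0.023 0.005] F [-0.25  1.5   0.46] w 0.756
circ [339.5 177.5  15.5] [ 0.5984 -0.0164  0.046 ]
circ [132.5 173.5  15.5] [0.5885 0.0939 0.046 ]
circ [49.5 79.5 10.6] [0.6318 0.1337 0.046 ]
circ [544.5 175.5  10.9] [ 0.6115 -0.1253  0.046 ]
```

play_rows:
  increments: [0.015,0.0165,0,0,0.012,0.005,0.065,0.015,0.0165,0,0,0.011,0,0.065,0,0,0.01,0,0,0,0.06,0,0,0,0,0,0,0.06]

```text
clock: 15.7
position: [0.5937, -0.0122, 0.0738]
tool_rot: [[0.994, 0.108, -0.005], [0.108, -0.994, -0.0], [-0.005, -0.0, -1.0]]
force: [-1.0, 0.3, 0.6]
gripper_width: 0.705
```

```bash
python3 - <<'E'
from h import *
goto([.5982,-.0165,.04],5.9)
c,T,p=wshot('w14'); piv(c,T,p)
E
```

```text
t 15.7 pos [ 0.5937 -0.0122  0.0738] shift [0.0041 0.0047 0.0338] n 0.034 turn [-0.     0.005  0.006] F [-1.03  0.28  0.57] w 0.705
circ [283.5 238.5  15.4] [ 0.5976 -0.0161  0.046 ]
circ [496.5 241.5  17.4] [ 0.6082 -0.1278  0.046 ]
circ [ 69.5 232.5  13.8] [0.5888 0.0954 0.046 ]
circ [130.5 287.5  28.1] [0.5596 0.0641 0.046 ]
circ [453.5 292.5  17.2] [ 0.576  -0.1131  0.046 ]
```

play_rows:
  increments: [0.004,0.0045,0.008,0,0.005,0.006,0.06,0,0,0.008,0,0,0,0.056,0,0,0.006,0,0,0,0.056,0,0,0,0,0,0,0.056]

```text
clock: 16.08
position: [0.5976, -0.0124, 0.0508]
tool_rot: [[0.994, 0.107, 0.001], [0.107, -0.994, 0.001], [0.001, -0.001, -1.0]]
force: [-0.2, -0.5, 0.3]
gripper_width: 0.657
```

```bash
python3 - <<'E'
from h import *
goto([.598,-.0163,.018],5.9)
c,T,p=wshot('w15'); piv(c,T,p)
E
```

```text
t 16.08 pos [ 0.5976 -0.0124  0.0508] shift [-0.0001  0.004   0.0328] n 0.033 turn [-0.001 -0.001  0.004] F [-0.18 -0.5   0.32] w 0.657
circ [285.5 264.5  16.8] [ 0.598  -0.0172  0.046 ]
circ [ 45.5 263.5  19.4] [0.5863 0.095  0.046 ]
circ [515.5 268.5  13.8] [ 0.6077 -0.1253  0.046 ]
circ [283.5 198.5  10.5] [ 0.63   -0.0126  0.046 ]
```

play_rows:
  increments: [0,0.0042,0.008,0,0,0.004,0.056,0,0,0.008,0,0,0,0.056,0,0,0.004,0,0,0,0.056,0,0,0,0,0,0,0.056]

```text
clock: 16.47
position: [0.5984, -0.0163, 0.0298]
tool_rot: [[0.995, 0.104, 0.002], [0.104, -0.995, 0.001], [0.002, -0.001, -1.0]]
force: [-0.5, 0.3, -0.7]
gripper_width: 0.656
```

```bash
python3 - <<'E'
from h import *
goto([.598,-.0165,.018],5.9)
E
```

```text
t 16.47 pos [ 0.5984 -0.0163  0.0298] shift [-0.0004  0.0002  0.0118] n 0.012 turn [-0.001 -0.002  0.001] F [-0.46  0.25 -0.66] w 0.656
```

play_rows:
  increments: [-0.0003,0.0002,0.006,0,-0.002,0,0.054,0,0,0.003,0,0,0,0.052,0,0,0,0,0,0,0.048]

```text
clock: 16.72
position: [0.598, -0.0166, 0.0197]
tool_rot: [[0.995, 0.103, -0.0], [0.103, -0.995, 0.001], [-0.0, -0.001, -1.0]]
force: [0.7, -0.1, 0.4]
gripper_width: 0.558
```

play_rows:
  increments: [0,0,0,0,0,0,0.043,0,0,0,0,0,0,0.04]
  force: 40

```text
clock: 16.88
position: [0.598, -0.0164, 0.0195]
tool_rot: [[0.995, 0.103, -0.0], [0.103, -0.995, 0.001], [-0.0, -0.001, -1.0]]
force: [-0.3, 0.6, -0.1]
gripper_width: 0.47
```

play_rows:
  increments: [0,0,0,0,0,0,0.03,0,0,0,0,0,0,0.02]

```text
clock: 17.05
position: [0.5983, -0.0163, 0.02]
tool_rot: [[0.995, 0.104, 0.0], [0.104, -0.995, 0.001], [0.0, -0.001, -1.0]]
force: [0.3, 0.5, -2.9]
gripper_width: 0.455
```

Stalled at 39 mm on the housing. Lifting, with more grip.

play_rows:
  increments: [0,0,-0.004,0,0,0,0.0,0,0,-0.01,0,0,0,0.0,0,0,-0.015,0,0,0,0.0]
  force: 60

```text
clock: 17.3
position: [0.597, -0.0163, 0.0479]
tool_rot: [[0.995, 0.104, -0.003], [0.104, -0.995, 0.002], [-0.003, -0.002, -1.0]]
force: [0.1, -0.1, -2.1]
gripper_width: 0.441
```

play_rows:
  increments: [0,0,-0.025,0,0,0,0.0,0,0,-0.025,0,0,0,0.0,0,0,-0.025,0,0,0,0.0,0,0,-0.01,0,0,0,0.0]

```text
clock: 17.63
position: [0.5961, -0.0162, 0.1392]
tool_rot: [[0.995, 0.104, -0.005], [0.104, -0.995, 0.002], [-0.004, -0.003, -1.0]]
force: [0.1, -0.7, -0.2]
gripper_width: 0.445
```

```bash
python3 - <<'E'
from h import *
goto([.488,-.354,.14],9)
c,T,p=wshot('w16'); piv(c,T,p)
E
```

```text
t 17.63 pos [ 0.5961 -0.0162  0.1392] shift [-0.1427  0.3246 -0.001 ] n 0.355 turn [-0.003  0.004 -0.052] F [ 0.07 -0.74 -0.23] w 0.445
circ [279.5 299.5  19.3] [ 0.5234 -0.0266  0.046 ]
circ [456.5 230.5  35. ] [ 0.5921 -0.1449  0.046 ]
circ [115.5 203.5  13.6] [0.5866 0.0944 0.046 ]
circ [156.5 247.5  25.7] [0.5564 0.0659 0.046 ]
circ [199.5 131.5  12.4] [0.6419 0.0386 0.046 ]
circ [359.5 134.5  12.2] [ 0.651  -0.0651  0.046 ]
circ [267.5 364.5  15.6] [ 0.4632 -0.0234  0.046 ]
circ [435.5 135.5  24.6] [ 0.6556 -0.1145  0.046 ]
circ [389.5 298.5  20.2] [ 0.5331 -0.1087  0.046 ]
```

Clamp is lifted and held. Carrying it to the bin.

play_rows:
  increments: [-0.0158,0.036,0,0,0,-0.02,0.0,-0.0158,0.036,0,0,0,-0.02,0.0,-0.0158,0.036,0,0,0,-0.01,0.0,-0.0158,0.036,0,0,0,0,0.0,-0.0158,0.036,0,0,0,0,0.0]

```text
clock: 18.1
position: [0.5445, -0.1983, 0.1384]
tool_rot: [[0.984, 0.176, -0.0], [0.176, -0.984, 0.008], [0.001, -0.007, -1.0]]
force: [1.6, -0.5, -1.4]
gripper_width: 0.45
```

play_rows:
  increments: [-0.0158,0.036,0,0,0,0,0.0,-0.0158,0.036,0,0,0,0,0.0,-0.0158,0.036,0,0,0,0,0.0,0,0,0,0,0,0,0.0,0,0,0,0,0,0,0.0]

```text
clock: 18.52
position: [0.5065, -0.3288, 0.1319]
tool_rot: [[0.987, 0.163, -0.008], [0.163, -0.987, 0.006], [-0.007, -0.007, -1.0]]
force: [1.1, 2.0, -1.8]
gripper_width: 0.446
```

```bash
python3 - <<'E'
from h import *
goto([.488,-.354,.1],9)
E
```

```text
t 18.52 pos [ 0.5065 -0.3288  0.1319] shift [-0.0222  0.0221  0.0319] n 0.045 turn [-0.007  0.007  0.007] F [ 1.09  1.95 -1.84] w 0.446
```

play_rows:
  increments: [-0.0115,0.0115,0.005,-0.007,0.007,0.007,0.0,-0.0105,0.0105,0.01,0,0,0,0.0,0,0,0.01,0,0,0,0.0,0,0,0,0,0,0,0.0]

```text
clock: 18.85
position: [0.4848, -0.3552, 0.1019]
tool_rot: [[0.988, 0.156, -0.002], [0.156, -0.988, 0.001], [-0.002, -0.001, -1.0]]
force: [-0.1, 1.4, -2.0]
gripper_width: 0.447
```

```bash
python3 - <<'E'
from h import *
goto([.488,-.354,.018],9)
c,T,p=wshot('w17')
t=shot('top','top3')
o=np.zeros((420,760,3),np.uint8);o[:,:560]=c['img'];o[:200,565:755]=cv2.resize(t['img'][190:300,355:460],(190,200))
o[210:410,565:755]=cv2.resize(t['img'][160:270,210:360],(190,200))
cv2.imwrite('pics/m3.png',o[:,:,::-1])
E
```

```text
t 18.85 pos [ 0.4848 -0.3552  0.1019] shift [ 0.0035 -0.0006  0.0839] n 0.084 turn [-0.001  0.002 -0.   ] F [-0.07  1.35 -1.96] w 0.447
```

View pics/m3.png

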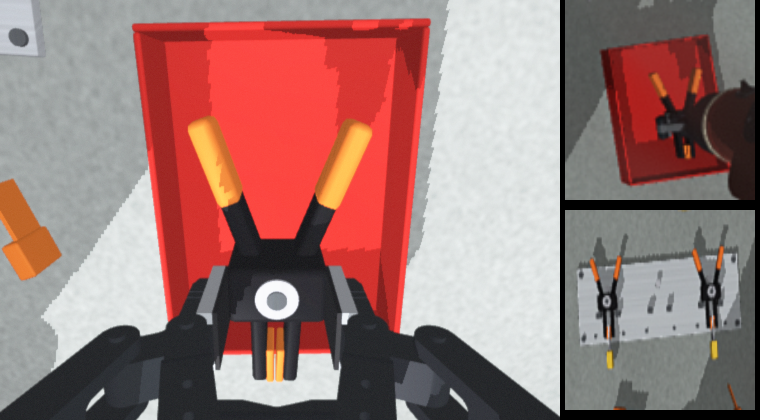

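The wrist view shows the clamp held over the bin: jaws at (275,360), handles at (200,150) and (355,150). The two other clamps still stand in the rack. Lowering.

play_rows:
  increments: [0.007,-0.0006,0.02,0,0.002,0,0.0,0,0,0.02,0,0,0,0.0,0,0,0.012,0,0,0,0.0,0,0,0,0,0,0,0.0]

```text
clock: 19.28
position: [0.4969, -0.3515, 0.0528]
tool_rot: [[0.987, 0.162, 0.007], [0.162, -0.987, -0.002], [0.006, 0.003, -1.0]]
force: [-0.8, -0.1, -1.3]
gripper_width: 0.446
```

```bash
python3 - <<'E'
from h import *
goto([.493,-.354,.018],9)
E
```

```text
t 19.28 pos [ 0.4969 -0.3515  0.0528] shift [-0.0045  0.0017  0.0348] n 0.035 turn [ 0.003 -0.006  0.005] F [-0.81 -0.13 -1.31] w 0.446
```

play_rows:
  increments: [-0.004,0.002,0.012,0.003,-0.006,0.005,0.0,0,0,0.01,0,0,0,0.0,0,0,0.007,0,0,0,0.0,0,0,0.001,0,0,0,0.0]

```text
clock: 19.62
position: [0.4948, -0.3539, 0.0223]
tool_rot: [[0.987, 0.158, 0.002], [0.158, -0.987, -0.001], [0.002, 0.001, -1.0]]
force: [-0.4, 0.5, -2.1]
gripper_width: 0.444
```

play_rows:
  increments: [0,0,0.003,0,0,0,0.0,0,0,0.001,0,0,0,0.0]

```text
clock: 19.78
position: [0.4949, -0.3541, 0.018]
tool_rot: [[0.987, 0.158, 0.002], [0.158, -0.987, -0.001], [0.002, 0.001, -1.0]]
force: [0.6, 0.2, -3.0]
gripper_width: 0.448
```

play_rows:
  increments: [0,0,0.002,0,0,0,0.035,0,0,0,0,0,0,0.045,0,0,0,0,0,0,0.052,0,0,0,0,0,0,0.056]
  force: 20

```text
clock: 20.12
position: [0.4959, -0.3548, 0.0172]
tool_rot: [[0.988, 0.158, 0.004], [0.158, -0.988, -0.002], [0.004, 0.003, -1.0]]
force: [0.2, -0.6, -0.8]
gripper_width: 0.656
```

play_rows:
  increments: [0,0,-0.01,0,0,0,0.058,0,0,-0.025,0,0,0,0.058,0,0,-0.035,0,0,0,0.058,0,0,-0.035,0,0,0,0.058,0,0,-0.03,0,0,0,0.058]

```text
clock: 20.53
position: [0.4919, -0.3521, 0.1535]
tool_rot: [[0.987, 0.158, -0.005], [0.158, -0.987, 0.005], [-0.004, -0.005, -1.0]]
force: [0.8, 0.1, 0.3]
gripper_width: 0.681
```

play_rows:
  increments: [-0.01,0.03,-0.02,0,0,0,0.058,-0.01,0.03,-0.01,0,0,0,0.058,-0.01,0.03,0,0,0,0,0.058,-0.01,0.03,0,0,0,0,0.058,0,0,0,0,0,0,0.058]

```text
clock: 20.95
position: [0.4767, -0.4814, 0.2036]
tool_rot: [[0.986, 0.166, 0.012], [0.166, -0.986, -0.009], [0.011, 0.011, -1.0]]
force: [-1.4, 0.1, -0.2]
gripper_width: 0.68
```

```bash
python3 - <<'E'
from h import *
s=r.state(); print(s['clock'],s['position'],s['force'])
a=dict(np.load('pics/top1.npz')); t=shot('top','top4')
def m(c,roi,lo,hi):
    im=c['img'].astype(int); x0,y0,x1,y1=roi; k=np.zeros(im.shape[:2],bool)
    k[y0:y1,x0:x1]=cv2.inRange(c['img'][y0:y1,x0:x1],lo,hi)>0
    v,u=np.nonzero(k); return len(u),u.mean().round(2) if len(u) else None,v.mean().round(2) if len(u) else None
Y=((130,105,0),(255,255,95)); O=((170,50,0),(255,140,70)); D=((0,0,0),(35,35,35))
for n,roi,k in [('tab a',(235,230,255,255),Y),('tab c',(320,225,336,250),Y),('handles a',(225,175,262,205),O),('handles c',(305,172,342,205),O),('tab b old',(280,230,292,250),Y),('tray tab',(125,220,192,298),Y),('bin orange',(370,200,450,296),((190,70,0),(255,160,60))),('bin black',(385,220,440,285),D),('tape',(280,115,330,170),Y),('driver',(370,115,400,165),((0,60,0),(60,200,80))),('cap',(255,120,275,145),((130,0,0),(255,60,60)))]:
    print(n,m(a,roi,*k),m(t,roi,*k))
q=m(t,(125,220,192,298),*Y); print('tray card',ray(t,q[1],q[2],.035))
q=m(t,(385,220,440,285),*D); print('bin clamp',ray(t,q[1],q[2],.035))
c,T,p=wshot('w18'); piv(c,T,p)
E
```

```text
20.95 [ 0.47670337 -0.48140195  0.20362668] [-1.42155327  0.10130875 -0.1630899 ]
tab a (42, np.float64(244.69), np.float64(242.07)) (42, np.float64(244.69), np.float64(242.07))
tab c (41, np.float64(327.41), np.float64(236.2)) (43, np.float64(327.67), np.float64(236.74))
handles a (65, np.float64(241.89), np.float64(191.82)) (65, np.float64(241.89), np.float64(191.82))
handles c (67, np.float64(322.97), np.float64(185.96)) (68, np.float64(323.22), np.float64(186.29))
tab b old (43, np.float64(286.12), np.float64(238.91)) (0, None, None)
tray tab (0, None, None) (41, np.float64(156.66), np.float64(265.54))
bin orange (0, None, None) (59, np.float64(406.0), np.float64(236.9))
bin black (0, None, None) (207, np.float64(406.86), np.float64(253.17))
tape (335, np.float64(304.05), np.float64(142.67)) (332, np.float64(304.03), np.float64(142.71))
driver (316, np.float64(386.64), np.float64(140.07)) (317, np.float64(386.69), np.float64(140.1))
cap (85, np.float64(262.32), np.float64(131.87)) (85, np.float64(262.32), np.float64(131.87))
tray card [0.43477329 0.31475491 0.035     ]
bin clamp [ 0.48649075 -0.34946539  0.035     ]
circ [131.5 142.5  10.6] [ 0.4955 -0.3565  0.046 ]
circ [173.5 298.5  13.2] [ 0.3559 -0.4035  0.046 ]
```

play_rows:
  increments: [0,0,0,0,0,0,0.058,0,0,0,0,0,0,0.058,0,0,0,0,0,0,0.058]

```text
clock: 21.3
position: [0.4809, -0.4725, 0.2043]
tool_rot: [[0.985, 0.173, 0.014], [0.174, -0.985, -0.004], [0.014, 0.007, -1.0]]
force: [-0.5, -0.6, -0.1]
gripper_width: 0.682
```

```bash
python3 -c "
from cell import r
print(r.sign_off())"
```

```text
the job is handed in; nothing more can be done
None
```

The weak clamp was the middle one, clamp b. Its card now stands in the black tray and the clamp lies in the red bin. I handed the job in at 21.3 s; the sign-off gives no verdict.

- **Finding it:** card c held still at a 7.8 N pull along x, so clamp c is sound. Card b slid at about 2 N while its clamp stayed in its nest. I did not pull on card a, since b was already found.
- **Last checks, from the top and wrist cameras:**
  - The card is at (0.435, 0.315) in the tray.
  - The clamp's pivot is at (0.496, -0.357), near the middle of the bin.
  - Clamp a and its card have not moved, nor have the tape roll, the screwdriver or the bottle.
  - Clamp c and its card moved about 1 mm, which is the gap in the nest.
  - The arm is clear of everything.
- **What disagreed:** the fingertips sat about 30 mm higher than the stated tool geometry. My first grasp on card c therefore closed on air above the tab, touching nothing. I set the working heights from the camera images instead.

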